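# Hold the bag clip open over the notice card

## Task

Pluck the broad spring clip off the capsule tray's divider by squeezing its handles together, and, keeping it squeezed wide open, lower it over the middle of the notice card's top edge so that one jaw hangs on each side with the edge about halfway up between them, touching the card nowhere. Finish holding it there, still gaping - do not let it close or let go - so that I can slip the new sheet in under it. Leave the narrow clip, the capsules and the card stand where they are.

Things in the scene. Friction and masses are not known exactly. Their poses are not given: they have to be found in the camera images.
- tray: Fixed open black plastic capsule tray, 128 (own x) x 190 (own y) x 40 mm high, walls 4 mm thick, 2 x 3 pockets of about 58 mm. Origin: centre of the underside. The middle divider runs along its own y at x = 0, its top 40 mm up; both clips bite this divider.
- clip: Broad white spring clip, 40 g, 40 mm wide along its y (pivot axis), jaws down, handles up. Origin: on the pivot axis, mid-width. Parked: the pivot barrel (radius 5 mm) rests on the divider's top, so the origin is 45 mm above the tray's underside; axes parallel to the tray's, z up, x across the clip. Jaws reach 30 mm below the origin. The frame belongs to the +x lever and tips 0.35 rad with it as the clip opens.
- clip_handles (a point): Point 24 mm above the pivot, mid-way between the two handles while parked: where to pinch, along the clip's x. Handles: flat plates 3 mm thick, 40 mm wide, leaning outwards 0.35 rad, 44 mm over their outsides at the tops, which are 38 mm above the pivot. Fully squeezed they stand parallel, 16 mm over their outsides, 3 to 40 mm above the pivot.
- narrow_clip: Bystander: narrow white clip of the same build, 16 mm wide, handles 30 mm long, on the same divider, about 60 mm from the broad one (on either side of it). Origin on its pivot.
- clip_lever (a joint): Opening of the broad clip: angle between its levers, rad; 0 while it bites the 4 mm divider, -0.06 shut on nothing, 0.70 at its hard stop (fully gaping, 24 mm between the jaw tips). The spring needs about 4 N at the handle tops to start and 8 to 12 N to hold it fully open; a firmer grip is harmless.
- clip_jaw_a (a point): Inner lower edge of the jaw on the broad clip's +x side, mid-width: 2 mm beside and 30 mm below the pivot while parked. Fully open: 12 mm beside and 28 mm below the pivot.
- clip_jaw_b (a point): The same point of the jaw on the -x side.
- card_stand: Loose notice card stand (0.45 kg): an upright white card 120 mm wide (own y) and 3 mm thick (own x) stuck in the middle of a dark wooden block 52 x 110 x 20 mm. Origin: centre of the underside; z up; the card's top edge is 120 mm up and runs along y.
- card_top (a point): Middle of the card's top edge, 120 mm above the stand's origin, axes as the stand's.
- capsule_1: Bystander: white coffee capsule, 51 mm across, 44 mm high, in a tray pocket. Origin: centre of the underside.
- capsule_2: Bystander: a like capsule in another tray pocket.
- capsule_3: Bystander: a like capsule standing on the table about 95 mm from the card stand.
Not all that is in view belongs to the job. Leave any purple look-alike of the card_stand alone.

How it is judged (in metres and radians):
On the way:
1. the broad clip is off the tray, gripped open in the fingers (distance of clip from where it was at the start of the episode above 0.04 m and contact force between the fingers and clip above 2 N and contact force between clip and tray below 0.1 N and value of joint clip_lever above 0.4 rad), for 0.2 s.
At the end, for the whole second after the job is handed in: Fingers still squeeze the clip open (over 0.5 rad): a jaw tip each side of the card, 5 mm or more from its mid-plane, 8 mm or more below its top edge, within 20 mm of the edge's middle; clip still; clip and robot not touching card or stand (under 0.2 N); stand upright, moved under 15 mm (value of joint clip_lever above 0.5 rad and contact force between the fingers and clip above 2 N and ((x of clip_jaw_a in the frame of card_top above 0.005 m and x of clip_jaw_b in the frame of card_top below -0.005 m) or (x of clip_jaw_b in the frame of card_top above 0.005 m and x of clip_jaw_a in the frame of card_top below -0.005 m)) and z of each of clip_jaw_a, clip_jaw_b in the frame of card_top below -0.008 m and y of clip in the frame of card_top between -0.02 and 0.02 m and contact force between each of clip, the arm and card_stand below 0.2 N and linear speed of clip below 0.02 m/s and angle between card_stand's own z axis and vertical below 0.05 rad and distance of card_stand from where it was at the start of the episode below 0.015 m); the arm keeps its last pose, push and grip.
It fails at once if the broad clip is dropped onto the table (height (world z) of clip below 0.025 m).
It fails at once if the card stand is knocked over or shoved more than 15 mm (distance of card_stand from where it was at the start of the episode above 0.015 m or angle between card_stand's own z axis and vertical above 0.3 rad).
It fails at once if the narrow clip or a capsule is moved more than 15 mm (distance of any of narrow_clip, capsule_1, capsule_2, capsule_3 from where it was at the start of the episode above 0.015 m).
It also fails if it takes over 38 s, if anything falls off the work surface, if the arm or the gripper's body presses on something with over 40 N, if the wrist force passes 120 N, or if a joint passes its speed limit or range.

## Robot

A 6-joint arm with a two-finger parallel gripper is mounted at the origin on the work surface. World frame = base frame: x ahead of the robot, y to its left, z up, the work surface at z = 0. Lengths are in m, angles in degrees, forces in N, time in s.
With the tool pointing down it reaches from about 0.15 to 0.775 m from the base axis. Payload 6.1 kg.
Tool frame: the origin (TCP) lies at the very end of the fingers, on their centre line; the grasp point (between the pads) lies 19 mm behind it (bot.grasp_offset is the distance from the TCP to the grasp point, in m); z points along the fingers, x is the direction in which the jaws open and shut, and the axes are right-handed (so a half turn about z gives the same grasp; the last joint's range is limited). The gripper opens to 85 mm and grips with 20 to 120 N. Pads are 22 mm wide; open, the fingers measure 114 mm over their backs; the gripper's body (76 mm by 85 mm) begins 54 mm behind the grasp point. The pads swing forward as they close: fully open they stand 13 mm farther back than shut.
Start: joints at [66.234, 7.208, -2.269, 80.523, 0, 90], TCP at [0.212, 0.48, 0.231] pointing down, gripper open.
Joint ranges: [-155.77, 155.77], [-54.66, 111.73], [-72.52, 77.12], [-102.08, 115.82], [-83.92, 84.16], [-180, 180]. Speed limits (degrees/s): [136.94, 136.94, 172.46, 180, 180, 180].

## Interface

Orientations are given as a 3x3 rotation matrix whose columns are the frame's x, y, z axes.
In Python, from plant import bot gives the robot as it stands.
- The arm moves only by the tool carry_out, never from a script. Its argument "steps" is a list of rows, each an object with "translation": the shift along the tool's x, y, z in mm, a list of three; "yaw": the turn about the tool's z in rad; "claw": the gripper's target within -1 to 1 (fully open at 1, half-way at 0, shut at -1). In form: [{"translation": [x, y, z], "yaw": yaw, "claw": claw}, ...]. A call has 1 to 10 rows; each row is the pose to reach, as a shift and turn from the pose commanded when the call began, along the tool's axes at that moment; what a row does not reach only later rows make up. A row lasts 1/8 s, in which the tool goes at most 62.5 mm and 10.7 degrees, less where a joint would pass 70% of its speed; a pose out of reach is approached as far as the arm can. A call with a gripper value outside its range is refused whole. The fingers move at their own pace and stop on an object; "force" is the grip in N (left out, the last holds). Time passes only in rows, so rows that repeat a pose let the fingers close. It gives the time, the measured TCP pose, the force and the opening at its end, in the units of the state.
- bot.state(): the state, without advancing time (a new reading comes with each control period).
- bot.capture(name): name is "scene" or "top" or "wrist"; returns a dict with "frame" (480x640x3 uint8, red, green, blue), "mtx" (3x3 intrinsics, pixels), "R" (3x3) and "t" (3): a world point X has camera coordinates R X + t; the wrist camera has in their place "hand_eye" (4x4, takes a point from camera to tool coordinates, whose origin is the TCP and whose axes are the tool frame's). Camera axes: x right, y down, z forward; pixel columns grow to the right and rows downward; lengths in m; the calibration is good to about 2 mm. The wrist camera is an equidistant fisheye: a pixel r from the principal point sees the ray r / f radians off the axis. A picture is of the moment at which its call begins: read the wrist's pose just before it. There is no depth.
- bot.close_job(): hands the job in, once; it reports no verdict.
The state is a dict: "clock": time; "joint_positions": joint angles; "dq": joint speeds; "effort": joint torques, N m; "position": TCP position; "eef_rot": TCP orientation; "ft_force": force on the tool from outside, world axes, zero at the start; "torque": the same for the moment, N m; "grip_width": finger opening in m.
Only numpy, scipy, OpenCV 4.12 (cv2) and the standard library are available. Lean on these libraries where they do the work, as an engineer would, in place of code of your own. Each camera call takes 0.05 s, during which the arm holds its last target. There are 200 camera calls.

## Working session

There is one attempt and no reset: what is moved stays moved. The work goes in short steps, Python scripts to look and compute and a tool call to move; the robot and the scene stay as the last step left them, time stands still between calls to the robot, and variables do not carry over. Pictures are saved under pics/ and viewed, about 8 in all and at most 12, crops included, and the job is handed in when it is done.

Besides the shell and the picture viewer there is one more tool, called by a JSON object that holds its "fn" and its "kwargs". carry_out: Moves the arm, as the interface text tells. Its arguments: {"type":"object","properties":{"steps":{"type":"array"},"force":{"type":"number"}},"required":["steps"]}

```bash
mkdir -p pics; ls; python3 - <<'E'
from plant import bot
import cv2,pickle
s=bot.state();print(s)
d={}
for n in("scene","top","wrist"):
    c=bot.capture(n);d[n]=c
    cv2.imwrite(f"pics/{n}0.png",c["frame"][:,:,::-1])
    print(n,{k:v for k,v in c.items() if k!="frame"})
pickle.dump(d,open("d0.pkl","wb"))
E
```

```text
pics
{'clock': 0.0, 'joint_positions': array([ 6.62350200e+01,  7.24066014e+00, -2.32648444e+00,  8.05217704e+01,
       -6.50530214e-04,  8.99976180e+01]), 'dq': array([0.02017119, 0.05041087, 0.04389079, 0.05872435, 0.04552057,
       0.03626643]), 'effort': array([-4.96749944e-04, -4.35911608e+01,  3.52926278e+01,  1.73620577e-02,
        2.84788018e-05, -5.28313990e-06]), 'position': array([0.21141192, 0.48012124, 0.2305334 ]), 'eef_rot': array([[ 4.02947449e-01,  9.15222910e-01, -6.14986267e-04],
       [ 9.15221801e-01, -4.02947918e-01, -1.42484635e-03],
       [-1.55185946e-03,  1.12893629e-05, -9.99998796e-01]]), 'ft_force': array([ 0.52757716, -0.8058221 , -0.0254866 ]), 'torque': array([ 0.03418837,  0.0237567 , -0.03357269]), 'grip_width': 0.08538290023852631}
scene {'mtx': array([[455.24040581,   0.        , 321.80484806],
       [  0.        , 455.24040581, 239.79854518],
       [  0.        ,   0.        ,   1.        ]]), 'R': array([[ 0.49316057,  0.86993341,  0.00291825],
       [ 0.55330848, -0.31107549, -0.77271066],
       [-0.67129902,  0.38268512, -0.6347517 ]])
[... 245 characters left out ...]
7, -0.99875026, -0.04305213],
       [-0.99563464,  0.02912869, -0.08867454],
       [ 0.08981777,  0.04061315, -0.99512981]]), 't': array([0.01421514, 0.56544628, 0.81532465])}
wrist {'mtx': array([[371.64829954,   0.        , 321.91273543],
       [  0.        , 371.64829954, 238.79936097],
       [  0.        ,   0.        ,   1.        ]]), 'hand_eye': array([[ 9.99998340e-01,  3.04501345e-04,  1.79648699e-03,
        -1.35360745e-03],
       [-8.13730340e-04,  9.56789099e-01,  2.90781634e-01,
        -7.39164379e-02],
       [-1.63031577e-03, -2.90782613e-01,  9.56787758e-01,
        -1.42583588e-01],
       [ 0.00000000e+00,  0.00000000e+00,  0.00000000e+00,
         1.00000000e+00]])}
```

View pics/top0.png

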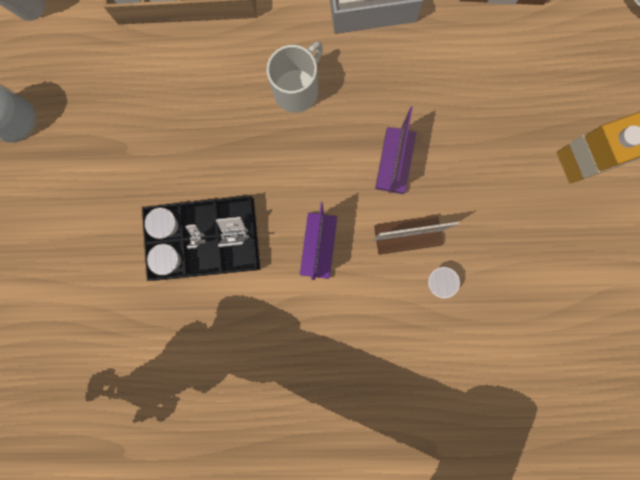

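View pics/scene0.png

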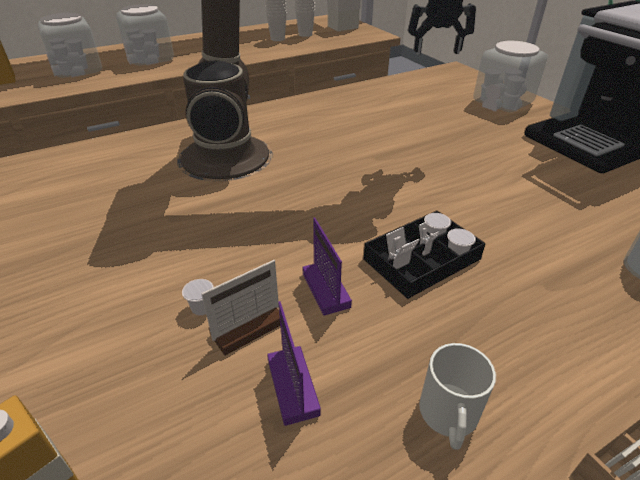

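The top view shows the tray at about (200,238). The broad clip is at about (232,232) and the narrow clip at about (196,236). The white card on the wooden block is at about (418,232), with purple look-alikes at (318,245) and (397,155) to leave alone. I'll confirm with one enlarged crop.

```bash
python3 - <<'E'
import pickle,cv2,numpy as np
d=pickle.load(open("d0.pkl","rb"))
t=d["top"]["frame"];s=d["scene"]["frame"]
a=cv2.resize(t[190:290,135:265],(520,400),interpolation=cv2.INTER_CUBIC)
b=cv2.resize(t[190:290,360:480],None,fx=2,fy=2,interpolation=cv2.INTER_CUBIC)
c=cv2.resize(s[205:305,355:495],None,fx=2,fy=2,interpolation=cv2.INTER_CUBIC)
o=np.zeros((600,800,3),np.uint8);o[:400,:520]=a;o[400:600,:240]=b;o[400:600,260:540]=c
cv2.imwrite("pics/crop.png",o[:,:,::-1])
E
```

```text
(no output)
```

View pics/crop.png

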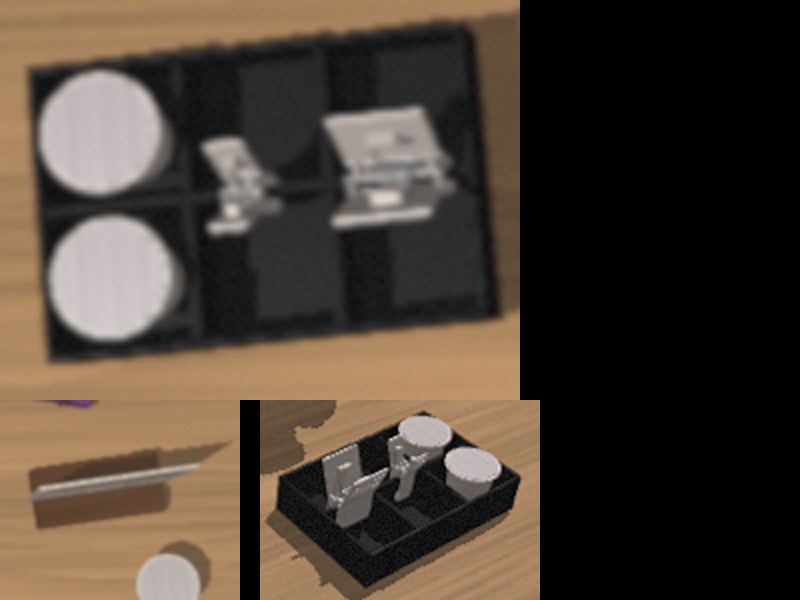

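The crop shows the broad clip's handle top edges at about (325,118)-(425,108) and (333,225)-(430,215). The narrow clip is at (235,185) and the card top edge runs (32,494)-(198,466). I'll measure from these.

```bash
cat > h.py <<'E'
import numpy as np
def ray(c,px,z):  # pinhole pixel -> world at height z
    d=c["R"].T@np.linalg.inv(c["mtx"])@np.array([*px,1.]); o=-c["R"].T@c["t"]
    return o+d*(z-o[2])/d[2]
def proj(c,X):
    p=c["mtx"]@(c["R"]@np.asarray(X,float)+c["t"]);return p[:2]/p[2]
def wpix(c,pos,R,X): # world -> fisheye pixel
    H=c["hand_eye"];p=R.T@(np.asarray(X,float)-pos);q=H[:3,:3].T@(p-H[:3,3])
    th=np.arctan2(np.hypot(q[0],q[1]),q[2]);u=q[:2]/np.hypot(q[0],q[1])
    m=c["mtx"];return np.array([m[0,2],m[1,2]])+m[0,0]*th*u
def wray(c,pos,R,px,z):
    H=c["hand_eye"];m=c["mtx"];v=np.array([px[0]-m[0,2],px[1]-m[1,2]])/m[0,0];th=np.hypot(*v)
    q=np.array([*(v/th*np.sin(th)),np.cos(th)]);o=R@H[:3,3]+pos;d=R@H[:3,:3]@q
    return o+d*(z-o[2])/d[2]
E
python3 - <<'E'
from h import *
import pickle
np.set_printoptions(precision=4,suppress=True)
d=pickle.load(open("d0.pkl","rb"));c=d["top"]
A=lambda x,y:(135+x/4,190+y/4)
P=lambda n,p,z:(print(n,ray(c,p,z)[:2]),ray(c,p,z))[1]
ts=[P("tray",A(*p),.04) for p in [(30,68),(470,25),(498,317),(50,360)]]
print([np.linalg.norm(ts[i]-ts[(i+1)%4]) for i in range(4)],np.mean(ts,0))
hs=[P("h",A(*p),.083) for p in [(325,118),(425,108),(430,215),(333,225)]]
m=np.mean(hs,0);print("clip",m,[np.linalg.norm(hs[i]-hs[(i+1)%4]) for i in range(4)])
e=hs[1]+hs[2]-hs[0]-hs[3];print("ang",np.degrees(np.arctan2(e[1],e[0])))
for a,b in((0,1),(3,2)):
    e=ts[b]-ts[a];print("tray ang",np.degrees(np.arctan2(e[1],e[0])))
L=P("cl",(360+32/2,190+94/2),.12);R=P("cr",(360+198/2,190+66/2),.12);e=R-L
print("card",(L+R)/2,np.linalg.norm(e),np.degrees(np.arctan2(e[1],e[0])))
P("narrow",A(235,185),.05)
c=d["scene"]
L=ray(c,(205,293),.12);R=ray(c,(278,263),.12);e=R-L;print("card scene",L,R,np.linalg.norm(e),(L+R)/2,np.degrees(np.arctan2(e[1],e[0])))
print("proj clip in scene",proj(c,[m[0],m[1],.069]))
E
```

```text
tray [0.6223 0.2849]
tray [0.6348 0.0945]
tray [0.5103 0.0845]
tray [0.4971 0.2756]
[np.float64(0.19074345654065314), np.float64(0.1248909899952522), np.float64(0.19149367096529352), np.float64(0.12554411940565796)] [0.5661 0.1849 0.04  ]
h [0.5912 0.1471]
h [0.594  0.1065]
h [0.5507 0.105 ]
h [0.5478 0.1442]
clip [0.5709 0.1257 0.083 ] [np.float64(0.040763422490707274), np.float64(0.04328812528435117), np.float64(0.0393531801839753), np.float64(0.04345567277043424)]
ang -85.90964969641061
tray ang -86.25792343170235
tray ang -86.0598806394465
cl [ 0.5523 -0.1048]
cr [ 0.5698 -0.2298]
card [ 0.561  -0.1673  0.12  ] 0.1261609849039116 -82.02734418618351
narrow [0.5683 0.1932]
card scene [ 0.5748 -0.2252  0.12  ] [ 0.5684 -0.1096  0.12  ] 0.11583925016005989 [ 0.5716 -0.1674  0.12  ] 93.15259652994469
proj clip in scene [400.7388 241.2453]
```

{"fn": "carry_out", "kwargs": {"steps": [{"translation": [-36,52,2],"yaw": 0.11,"claw": 1},{"translation": [-72,104,4],"yaw": 0.22,"claw": 1},{"translation": [-108,155,6],"yaw": 0.33,"claw": 1},{"translation": [-144,206,8],"yaw": 0.48,"claw": 1},{"translation": [-180,258,10],"yaw": 0.64,"claw": 1},{"translation": [-215,310,10],"yaw": 0.8,"claw": 1},{"translation": [-250,360,10],"yaw": 0.96,"claw": 1},{"translation": [-285,410,10],"yaw": 1.09,"claw": 1},{"translation": [-320,460,10],"yaw": 1.09,"claw": 1},{"translation": [-355,510,10],"yaw": 1.09,"claw": 1}]}}

```text
clock: 1.4
position: [0.5359, -0.052, 0.2211]
eef_rot: [[0.998, 0.066, -0.0], [0.066, -0.998, 0.0], [-0.0, -0.0, -1.0]]
ft_force: [0.1, 0.4, 0.9]
grip_width: 0.0855
```

{"fn": "carry_out", "kwargs": {"steps": [{"translation": [0,0,0],"yaw": 0,"claw": 1},{"translation": [0,0,0],"yaw": 0,"claw": 1},{"translation": [0,0,0],"yaw": 0,"claw": 1}]}}

```text
clock: 1.78
position: [0.5347, -0.0489, 0.2214]
eef_rot: [[0.998, 0.067, -0.0], [0.067, -0.998, 0.0], [-0.0, -0.0, -1.0]]
ft_force: [0.5, -1.1, -0.4]
grip_width: 0.0858
```

```bash
python3 - <<'E'
from plant import bot
import cv2,pickle
s=bot.state();c=bot.capture("wrist");print(s["clock"],s["position"],s["eef_rot"],s["dq"])
pickle.dump((s,c),open("w1.pkl","wb"));cv2.imwrite("pics/w1.png",c["frame"][:,:,::-1])
E
```

```text
1.775 [ 0.53468536 -0.04887623  0.22142032] [[ 9.97721288e-01  6.74699935e-02 -1.76546370e-04]
 [ 6.74700355e-02 -9.97721271e-01  2.43835587e-04]
 [-1.59692483e-04 -2.55191546e-04 -9.99999955e-01]] [ 0.47189981 -0.27883456  0.01819123  0.03866514 -0.0772794  -0.02412601]
```

View pics/w1.png

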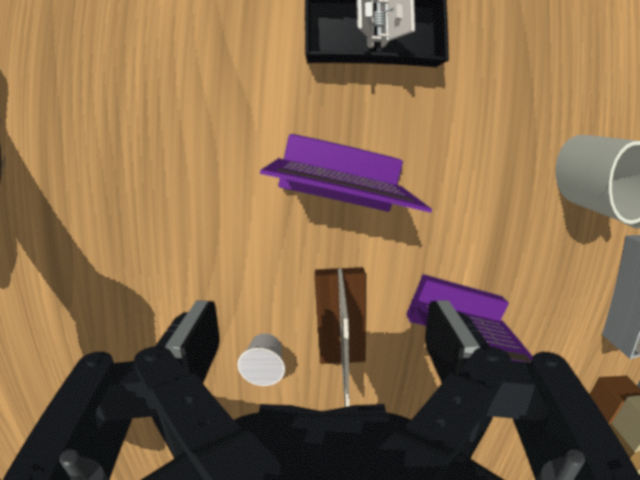

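The wrist view shows the card's top edge from (340,268) to (348,406), on a brown block with corners about (315,270), (364,267), (366,362) and (320,364). The broad clip is at the top, around (387,20).

```bash
python3 - <<'E'
from h import *
import pickle
np.set_printoptions(precision=4,suppress=True)
s,c=pickle.load(open("w1.pkl","rb"));p,R=s["position"],s["eef_rot"]
W=lambda px,z:wray(c,p,R,px,z)
L,Q=W((340,268),.12),W((348,406),.12);e=Q-L
print("card",L,Q,(L+Q)/2,np.linalg.norm(e),np.degrees(np.arctan2(e[1],e[0])))
b=[W(q,.02) for q in [(315,270),(364,267),(366,362),(320,364)]];print(np.array(b),np.mean(b,0),[np.linalg.norm(b[i]-b[(i+1)%4]) for i in range(4)])
d=b[3]-b[0]+b[2]-b[1];print(np.degrees(np.arctan2(d[1],d[0])))
# check using top cam: block top corners
t=pickle.load(open("d0.pkl","rb"))["top"]
for x in b: print(proj(t,x))
print(proj(t,L),proj(t,Q))
E
```

```text
card [ 0.5487 -0.0704  0.12  ] [ 0.5673 -0.1988  0.12  ] [ 0.558  -0.1346  0.12  ] 0.12973495299169227 -81.75772707689327
[[ 0.532  -0.1127  0.02  ]
 [ 0.5805 -0.1063  0.02  ]
 [ 0.5961 -0.2212  0.02  ]
 [ 0.5446 -0.2267  0.02  ]] [ 0.5633 -0.1667  0.02  ] [np.float64(0.04889079456807703), np.float64(0.1159226824637476), np.float64(0.051863208603127264), np.float64(0.11469133901671451)]
-82.98225313628981
[375.7697 253.7023]
[370.984 225.634]
[437.993  214.5487]
[442.7479 244.4929]
[353.2305 240.0127] [438.2804 225.2527]
```

{"fn": "carry_out", "kwargs": {"steps": [{"translation": [15,-55,0],"yaw": 0,"claw": 1},{"translation": [30,-110,0],"yaw": 0,"claw": 1},{"translation": [47,-160,20],"yaw": 0,"claw": 1},{"translation": [47,-172,60],"yaw": 0,"claw": 1},{"translation": [47,-172,60],"yaw": 0,"claw": 1},{"translation": [47,-172,60],"yaw": 0,"claw": 1},{"translation": [47,-172,60],"yaw": 0,"claw": 1}]}}

```text
clock: 2.7
position: [0.5716, 0.1242, 0.1635]
eef_rot: [[0.998, 0.065, 0.003], [0.065, -0.998, 0.001], [0.003, -0.0, -1.0]]
ft_force: [-0.1, 0.0, 0.5]
grip_width: 0.0853
```

```bash
python3 - <<'E'
from plant import bot
from h import *
import cv2,pickle
s=bot.state();c=bot.capture("wrist");p,R=s["position"],s["eef_rot"];print(s["clock"],p,R)
pickle.dump((s,c),open("w2.pkl","wb"))
f=c["frame"][:,:,::-1].copy()
a=np.radians(3.9);ux=np.array([np.cos(a),np.sin(a),0]);uy=np.array([-np.sin(a),np.cos(a),0]);o=np.array([.5705,.1257,.045])
for sx in(-1,1):
  for sy in(-1,1):
    q=wpix(c,p,R,o+ux*sx*.022+uy*sy*.020+[0,0,.038]);print(sx,sy,q);cv2.circle(f,tuple(int(v) for v in q),2,(0,0,255),-1)
cv2.imwrite("pics/w2.png",f)
E
```

```text
2.7 [0.57157981 0.12424374 0.16348224] [[ 9.97876291e-01  6.50660694e-02  3.05182101e-03]
 [ 6.50647755e-02 -9.97880906e-01  5.21449569e-04]
 [ 3.07928259e-03 -3.21776113e-04 -9.99995207e-01]]
-1 -1 [286.55359379 274.12676082]
-1 1 [284.58066264 213.92172357]
1 -1 [354.31609125 273.90277068]
1 1 [355.85749178 213.69173302]
```

View pics/w2.png

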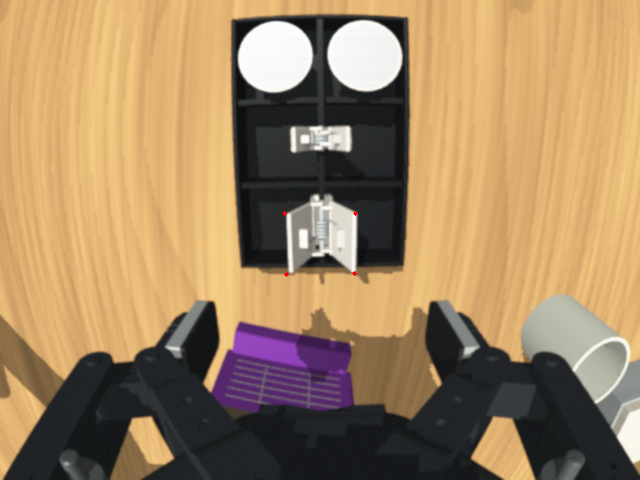

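The predicted handle corners (red) land on the broad clip's handles, with the real ones about 1 px to the right. The narrow clip sits at (320,138), well clear. I'll check where the open fingertips sit relative to the TCP.

```bash
python3 - <<'E'
from plant import bot
from h import *
s,c=__import__("pickle").load(open("w2.pkl","rb"));p,R=np.zeros(3),np.eye(3)
for z in(0,-.013,-.026):
  print(z,[wpix(c,p,R,[x,y,z]).round() for x in(-.043,.043) for y in(-.011,.011)])
print(bot.grasp_offset);s=bot.state();print(s["position"],s["eef_rot"][:,2])
E
```

```text
0 [array([222., 281.]), array([227., 325.]), array([423., 281.]), array([418., 325.])]
-0.013 [array([214., 293.]), array([220., 340.]), array([431., 293.]), array([425., 340.])]
-0.026 [array([205., 308.]), array([213., 358.]), array([441., 308.]), array([433., 358.])]
0.0187
[0.57160361 0.12418313 0.16330022] [ 2.94842033e-03  5.66623622e-04 -9.99995493e-01]
```

{"fn": "carry_out", "kwargs": {"steps": [{"translation": [0,-1,40],"yaw": 0,"claw": 1},{"translation": [0,-1,80],"yaw": 0,"claw": 1},{"translation": [0,-1,105],"yaw": 0,"claw": 1},{"translation": [0,-1,110],"yaw": 0,"claw": 1},{"translation": [0,-1,110],"yaw": 0,"claw": 1},{"translation": [0,-1,110],"yaw": 0,"claw": 1},{"translation": [0,-1,110],"yaw": 0,"claw": 1}]}}

```text
clock: 3.62
position: [0.5715, 0.1259, 0.0526]
eef_rot: [[0.998, 0.066, 0.002], [0.066, -0.998, 0.0], [0.002, -0.0, -1.0]]
ft_force: [-0.7, -0.0, 0.3]
grip_width: 0.0854
```

{"fn": "carry_out", "kwargs": {"steps": [{"translation": [0,0,0],"yaw": 0,"claw": 0},{"translation": [0,0,0],"yaw": 0,"claw": -0.5},{"translation": [0,0,0],"yaw": 0,"claw": -1},{"translation": [0,0,0],"yaw": 0,"claw": -1},{"translation": [0,0,0],"yaw": 0,"claw": -1},{"translation": [0,0,0],"yaw": 0,"claw": -1},{"translation": [0,0,0],"yaw": 0,"claw": -1},{"translation": [0,0,0],"yaw": 0,"claw": -1}], "force": 45}}

```text
clock: 4.62
position: [0.5717, 0.1262, 0.0541]
eef_rot: [[0.998, 0.066, 0.003], [0.066, -0.998, 0.001], [0.003, -0.001, -1.0]]
ft_force: [-3.5, -0.1, 15.0]
grip_width: 0.0157
```

{"fn": "carry_out", "kwargs": {"steps": [{"translation": [0,0,-4],"yaw": 0,"claw": -1},{"translation": [0,0,-8],"yaw": 0,"claw": -1},{"translation": [0,0,-15],"yaw": 0,"claw": -1},{"translation": [0,0,-25],"yaw": 0,"claw": -1},{"translation": [0,0,-40],"yaw": 0,"claw": -1},{"translation": [0,0,-60],"yaw": 0,"claw": -1},{"translation": [0,0,-90],"yaw": 0,"claw": -1},{"translation": [0,0,-130],"yaw": 0,"claw": -1},{"translation": [0,0,-170],"yaw": 0,"claw": -1},{"translation": [0,0,-190],"yaw": 0,"claw": -1}]}}

```text
clock: 5.88
position: [0.5714, 0.1259, 0.245]
eef_rot: [[0.998, 0.066, 0.004], [0.066, -0.998, 0.001], [0.004, -0.001, -1.0]]
ft_force: [0.7, -0.2, -0.7]
grip_width: 0.0154
```

```bash
python3 - <<'E'
from plant import bot
import cv2,numpy as np,pickle
s=bot.state();print(s["position"],s["eef_rot"],s["grip_width"],s["ft_force"])
c=bot.capture("wrist");d=bot.capture("scene");pickle.dump((s,c,d),open("w3.pkl","wb"))
o=np.hstack([c["frame"][200:440,160:480],cv2.resize(d["frame"][60:260,300:540],(480,400))[:240]*0] ) if 0 else None
a=cv2.resize(c["frame"][180:420,200:440],(400,400));b=cv2.resize(d["frame"][60:260,300:500],(400,400),interpolation=cv2.INTER_CUBIC)
cv2.imwrite("pics/w3.png",np.hstack([a,b])[:,:,::-1])
E
```

```text
[0.57136762 0.12590852 0.24501842] [[ 9.97812771e-01  6.59811496e-02  4.02014440e-03]
 [ 6.59779687e-02 -9.97820657e-01  9.18949945e-04]
 [ 4.07201650e-03 -6.51699030e-04 -9.99991497e-01]] 0.015407358377785665 [ 0.65562552 -0.18081961 -0.70716132]
```

View pics/w3.png

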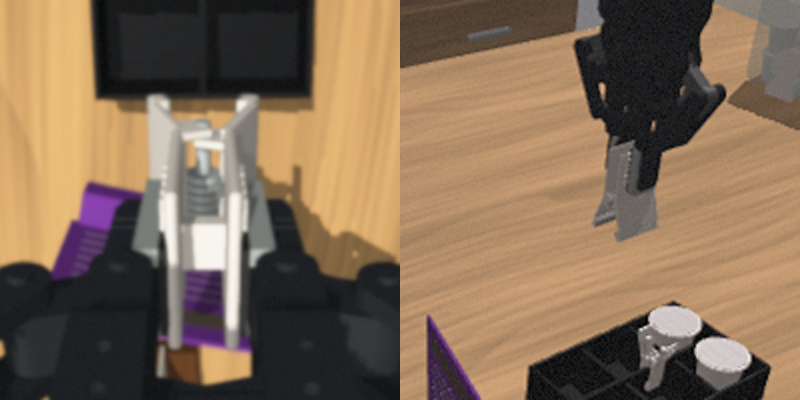

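The left half shows the clip between the pads, jaws gaping symmetrically, with tips at crop (158,97) and (247,97). The right half shows the narrow clip and capsules undisturbed. I'll use the tip pixels to find how far the pivot hangs below the TCP.

```bash
python3 - <<'E'
from h import *
import pickle
s,c,d=pickle.load(open("w3.pkl","rb"))
p,R=s["position"],s["eef_rot"]
for h in(.003,.006,.009,.012):
  print(h,[((wpix(c,np.zeros(3),np.eye(3),[x,-.020,h+.028])-[200,180])/.6).round(1) for x in(-.015,-.012,.012,.015)], 'scene', [((proj(d,p+R@np.array([x,y,h+.028]))-[300,60])*2).round(1) for x in(-.012,.012) for y in (-.02,.02)])
print("card center in tool:", R.T@(np.array([.562,-.167,.134])-p))
E
```

```text
0.003 [array([153.1,  99.1]), array([163.3,  99.1]), array([245.1,  99.1]), array([255.3,  99.1])] scene [array([231.7, 206.8]), array([193.5, 220.9]), array([252.5, 219.6]), array([214. , 234.3])]
0.006 [array([153.9,  96.1]), array([163.9,  96.1]), array([244.4,  96.2]), array([254.5,  96.2])] scene [array([231.2, 210.1]), array([193.1, 224.2]), array([252., 223.]), array([213.6, 237.7])]
0.009 [array([154.6,  93.3]), array([164.5,  93.3]), array([243.8,  93.3]), array([253.7,  93.3])] scene [array([230.7, 213.3]), array([192.7, 227.5]), array([251.4, 226.3]), array([213.1, 241.1])]
0.012 [array([155.3,  90.5]), array([165.1,  90.5]), array([243.2,  90.6]), array([252.9,  90.6])] scene [array([230.2, 216.6]), array([192.3, 230.8]), array([250.9, 229.5]), array([212.6, 244.4])]
card center in tool: [-0.02912471  0.29172444  0.11071065]
```

{"fn": "carry_out", "kwargs": {"steps": [{"translation": [-4,40,0],"yaw": -0.01,"claw": -1},{"translation": [-9,85,0],"yaw": -0.02,"claw": -1},{"translation": [-13,130,0],"yaw": -0.04,"claw": -1},{"translation": [-18,175,0],"yaw": -0.05,"claw": -1},{"translation": [-22,220,0],"yaw": -0.06,"claw": -1},{"translation": [-26,260,0],"yaw": -0.07,"claw": -1},{"translation": [-29,285,0],"yaw": -0.07,"claw": -1},{"translation": [-29,292,10],"yaw": -0.07,"claw": -1},{"translation": [-29,292,30],"yaw": -0.07,"claw": -1},{"translation": [-29,292,40],"yaw": -0.07,"claw": -1}]}}

```text
clock: 7.22
position: [0.5603, -0.1667, 0.1992]
eef_rot: [[0.991, 0.136, -0.002], [0.136, -0.991, 0.001], [-0.002, -0.001, -1.0]]
ft_force: [-0.1, -0.0, -0.5]
grip_width: 0.0151
```

{"fn": "carry_out", "kwargs": {"steps": [{"translation": [0,0,0],"yaw": 0,"claw": -1},{"translation": [0,0,0],"yaw": 0,"claw": -1},{"translation": [0,0,0],"yaw": 0,"claw": -1}]}}

```text
clock: 7.6
position: [0.5614, -0.1674, 0.2021]
eef_rot: [[0.991, 0.136, 0.001], [0.136, -0.991, -0.0], [0.001, 0.001, -1.0]]
ft_force: [0.6, 1.0, -1.2]
grip_width: 0.015
```

```bash
cat > look.py <<'E'
import sys
from plant import bot
from h import *
import cv2,pickle
n=sys.argv[1]
s=bot.state();c=bot.capture("wrist");d=bot.capture("scene");t=bot.capture("top")
pickle.dump((s,c,d,t),open(n+".pkl","wb"));p,R=s["position"],s["eef_rot"]
print(s["clock"],p,R[:,0],R[:,2],s["grip_width"],s["ft_force"])
print("jaw tips tool->wrist",[wpix(c,p,R,p+R@np.array([x,y,.0355])).round(1) for x in(-.012,.012) for y in(-.02,.02)])
r=lambda f,a,b,e,g,w,h:cv2.resize(f[a:b,e:g],(w,h),interpolation=cv2.INTER_CUBIC)
o=np.zeros((600,800,3),np.uint8)
o[:360,:480]=r(c["frame"],160,400,160,480,480,360)
o[:480,480:]=r(d["frame"],160,400,160,320,320,480)
o[360:,:400]=r(t["frame"],190,310,350,550,400,240)
cv2.imwrite(f"pics/{n}.png",o[:,:,::-1])
E
python3 look.py w4
```

```text
7.6 [ 0.56144603 -0.16736681  0.20208903] [0.99071752 0.13593169 0.00116793] [ 1.23032906e-03 -3.75056202e-04 -9.99999173e-01] 0.015009590892112457 [ 0.57307804  0.95101046 -1.23881933]
jaw tips tool->wrist [array([298.7, 236.9]), array([300.2, 308.2]), array([346.6, 236.9]), array([344.8, 308.2])]
```

View pics/w4.png

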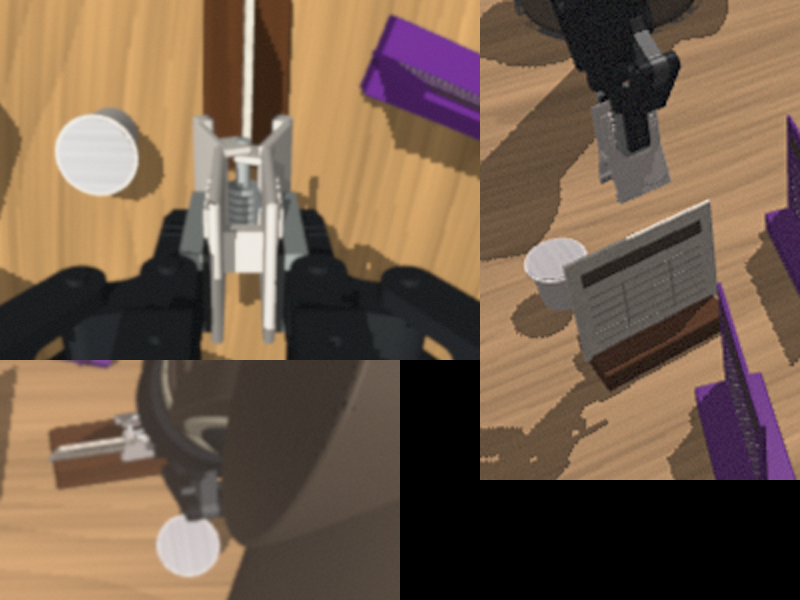

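The wrist crop shows the card's top edge running vertically, crop (248,0) to (246,138), between the gaping jaws at (203,125) and (282,125). In the scene crop the clip hangs above the middle of the card. I'll compute the residual.

```bash
python3 - <<'E'
from h import *
import pickle,cv2
s,c,d,t=pickle.load(open("w4.pkl","rb"));p,R=s["position"],s["eef_rot"]
g=c["frame"].astype(int)
for r in range(60,255,12):
  row=g[r,305:350].min(1); sel=np.where(row>170)[0]
  if len(sel): 
    x=305+sel.mean();w=wray(c,p,R,(x,r),.12);print(r,round(x,1),len(sel),(R.T@(w-p)).round(4),w.round(4))
# card ends in scene: edge ends from crop
for q in [(565,265),(710,203)]:
  w=ray(d,(160+(q[0]-480)/2,160+q[1]/2),.12);print("scene end",w.round(4))
E
```

```text
156 326.0 3 [ 0.0021 -0.0569  0.0821] [ 0.5559 -0.1107  0.12  ]
168 326.0 5 [ 0.0021 -0.0496  0.0821] [ 0.5569 -0.118   0.12  ]
180 325.5 4 [ 0.0019 -0.0422  0.0821] [ 0.5576 -0.1253  0.12  ]
192 325.5 4 [ 0.0019 -0.0348  0.0821] [ 0.5587 -0.1326  0.12  ]
204 325.0 5 [ 0.0016 -0.0273  0.0821] [ 0.5594 -0.1401  0.12  ]
216 325.0 5 [ 0.0016 -0.0197  0.0821] [ 0.5605 -0.1477  0.12  ]
228 324.5 4 [ 0.0013 -0.012   0.0821] [ 0.5612 -0.1553  0.12  ]
240 335.9 9 [ 0.0085 -0.0041  0.0821] [ 0.5694 -0.1621  0.12  ]
scene end [ 0.5721 -0.228   0.12  ]
scene end [ 0.5631 -0.1121  0.12  ]
```

{"fn": "carry_out", "kwargs": {"steps": [{"translation": [1.5,0,0],"yaw": -0.015,"claw": -1},{"translation": [1.5,0,8],"yaw": -0.015,"claw": -1},{"translation": [1.5,0,16],"yaw": -0.015,"claw": -1},{"translation": [1.5,0,24],"yaw": -0.015,"claw": -1},{"translation": [1.5,0,32],"yaw": -0.015,"claw": -1},{"translation": [1.5,0,40],"yaw": -0.015,"claw": -1},{"translation": [1.5,0,48],"yaw": -0.015,"claw": -1},{"translation": [1.5,0,54],"yaw": -0.015,"claw": -1},{"translation": [1.5,0,58],"yaw": -0.015,"claw": -1},{"translation": [1.5,0,60],"yaw": -0.015,"claw": -1}]}}

```text
clock: 9.0
position: [0.5625, -0.1673, 0.1411]
eef_rot: [[0.989, 0.15, -0.0], [0.15, -0.989, -0.0], [-0.0, 0.0, -1.0]]
ft_force: [-0.7, 0.1, -0.2]
grip_width: 0.0151
```

{"fn": "carry_out", "kwargs": {"steps": [{"translation": [0,0,0],"yaw": 0,"claw": -1},{"translation": [0,0,0],"yaw": 0,"claw": -1},{"translation": [0,0,0],"yaw": 0,"claw": -1},{"translation": [0,0,0],"yaw": 0,"claw": -1}]}}

```text
clock: 9.5
position: [0.5626, -0.1673, 0.1414]
eef_rot: [[0.989, 0.15, 0.0], [0.15, -0.989, -0.0], [0.0, 0.0, -1.0]]
ft_force: [-0.5, 0.1, -0.7]
grip_width: 0.015
```

```bash
python3 look.py w5
```

```text
9.5 [ 0.56260893 -0.16732959  0.14142291] [9.88614544e-01 1.50470104e-01 1.77337219e-04] [ 1.92388542e-04 -8.54714326e-05 -9.99999978e-01] 0.014961379357340083 [-0.47733705  0.05612645 -0.68756565]
jaw tips tool->wrist [array([298.7, 236.9]), array([300.2, 308.2]), array([346.6, 236.9]), array([344.9, 308.2])]
```

View pics/w5.png

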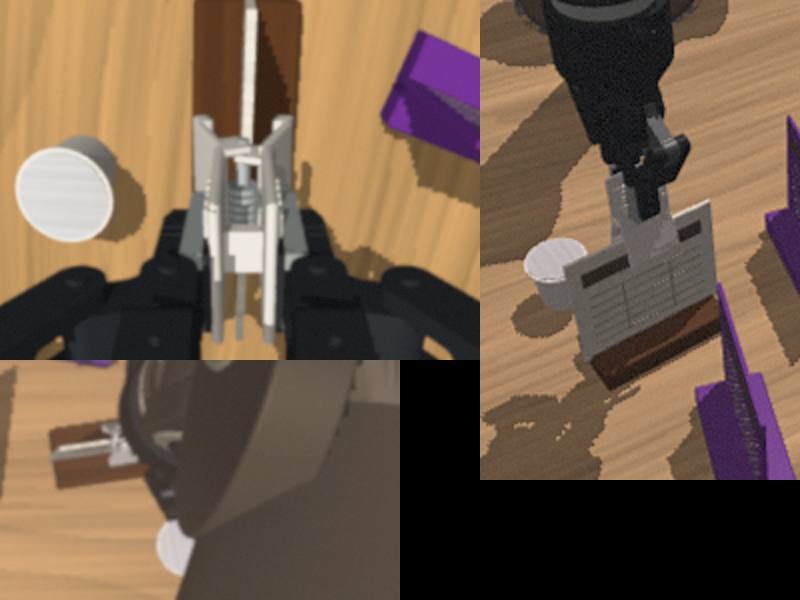

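The jaws straddle the card. Its edge passes between them at crop (246,135) and emerges at (239,300). In the scene crop the near jaw's lower edge is at about (650,262), in front of the card. I'll check depth and alignment numerically.

```bash
python3 - <<'E'
from h import *
import pickle
s,c,d,t=pickle.load(open("w5.pkl","rb"));p,R=s["position"],s["eef_rot"]
C=lambda x,y:(160+x/1.5,160+y/1.5)
for q in [(250,10),(248,70),(246.5,130),(240,300),(238,335)]:
  print(q,(R.T@(wray(c,p,R,C(*q),.12)-p)*1000).round(1))
g=c["frame"].astype(int)
for r in list(range(160,240,16))+list(range(348,388,6)):
  print(r,g[r,310:336].min(1).tolist())
for h in (.005,.0075,.010):
  print(h,[((proj(d,p+R@np.array([x,y,h+.029]))-[160,160])*2+[480,0]).round(0) for x in(.012,.015) for y in(-.02,.02)])
o=np.array([.5628,-.1673,.12]);print([((proj(d,o-R[:,1]*v)-[160,160])*2+[480,0]).round(0) for v in(-.06,0,.06)])
E
```

```text
(250, 10) [  1.7 -56.5  21.4]
(248, 70) [  1.1 -38.4  21.4]
(246.5, 130) [  0.7 -19.4  21.4]
(240, 300) [-1.4 44.2 21.4]
(238, 335) [-2.1 60.5 21.4]
160 [32, 34, 34, 32, 33, 33, 31, 29, 31, 30, 32, 37, 61, 95, 122, 133, 135, 136, 127, 106, 69, 38, 31, 28, 30, 31]
176 [33, 37, 34, 34, 35, 37, 36, 33, 34, 32, 36, 60, 101, 149, 188, 209, 219, 218, 216, 205, 170, 112, 55, 25, 22, 18]
192 [35, 33, 38, 35, 34, 34, 33, 35, 32, 34, 45, 72, 120, 174, 212, 221, 222, 223, 220, 201, 143, 74, 34, 19, 22, 17]
208 [34, 36, 33, 36, 31, 33, 33, 33, 35, 38, 57, 95, 142, 184, 205, 215, 216, 214, 197, 156, 97, 48, 28, 23, 22, 23]
224 [31, 33, 36, 34, 33, 32, 37, 36, 32, 42, 72, 125, 181, 215, 223, 224, 223, 220, 196, 132, 61, 26, 24, 20, 23, 23]
348 [76, 66, 57, 58, 54, 54, 61, 77, 104, 120, 124, 122, 116, 103, 82, 65, 59, 57, 54, 55, 57, 57, 68, 91, 113, 135]
354 [73, 61, 56, 57, 57, 54, 61, 85, 110, 122, 126, 126, 120, 103, 75, 61, 58, 55, 57, 62, 63, 74, 92, 105, 118, 139]
360 [70, 62, 56, 56, 54, 55, 69, 92, 109, 121, 122, 120, 113, 95, 71, 57, 54, 55, 55, 58, 63, 64, 64, 81, 111, 142]
366 [63, 57, 55, 53, 54, 59, 74, 99, 115, 121, 121, 118, 109, 89, 69, 57, 55, 56, 54, 57, 56, 57, 60, 74, 104, 144]
372 [67, 66, 72, 75, 77, 85, 97, 110, 117, 121, 121, 118, 113, 104, 98, 96, 94, 94, 87, 77, 67, 59, 58, 69, 97, 145]
378 [96, 99, 99, 100, 98, 101, 108, 115, 121, 121, 122, 118, 110, 102, 97, 94, 95, 96, 97, 97, 96, 96, 90, 85, 90, 108]
384 [97, 100, 99, 100, 100, 102, 107, 113, 117, 119, 118, 114, 106, 99, 95, 95, 96, 98, 97, 97, 95, 95, 96, 96, 101, 113]
0.005 [array([675., 237.]), array([627., 261.]), array([677., 239.]), array([630., 263.])]
0.0075 [array([675., 239.]), array([628., 263.]), array([677., 242.]), array([630., 266.])]
0.01 [array([675., 242.]), array([628., 266.]), array([677., 244.]), array([630., 268.])]
[array([567., 264.]), array([641., 228.]), array([710., 194.])]
```

```bash
python3 - <<'E'
from plant import bot
s=bot.state();print(s["clock"],s["grip_width"],s["ft_force"],abs(s["dq"]).max());print(bot.close_job())
E
```

```text
9.65 0.015061562893670654 [ 0.65378271  0.06412138 -0.09948361] 0.08632933512151346
the job is handed in; nothing more can be done
None
```

I plucked the broad clip off the divider, fully squeezed, and handed the job in at 9.65 s. The arm is holding the clip over the middle of the card's top edge, jaws gaping and one on each side.

**Final checks**
- **Grip:** the fingers read 15 mm, about the 16 mm given for fully squeezed, with 45 N grip force set.
- **Sideways:** the card's mid-plane measured within about 1 mm of the centre between the jaws.
- **Along the edge:** the clip is about 2 mm from the middle of the edge.
- **Depth:** the jaw tips are about 14 mm below the top edge.
- **Contact:** the wrist force stayed at sensor-noise level (under 1 N). That is too coarse to confirm the 0.2 N limit directly, so "not touching" rests on the clearances above.
- **Bystanders:** the card stand looked the same before and after lowering. The narrow clip and the two capsules in the tray looked undisturbed after the lift, and the third capsule looked the same in the last pictures.

**Disagreements**
- **Alignment:** the clip is turned about 2° relative to the card. I left it, as it costs less than 1 mm of clearance.
- **Pivot height:** how far the pivot hangs below the fingertips came out as 6 mm in one camera and 8.5 mm in another; I used 7.5 mm.
- **Card position:** the scene camera put the card about 5 mm from where the wrist camera did. I relied mainly on the wrist camera, because it sees clip and card together.

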